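Clear the repair bench: sort the salvaged parts and park the flux jar

ROBOT

A 7-joint arm with a two-finger parallel gripper is mounted at the origin on the work surface. World frame = base frame: x ahead of the robot, y to its left, z up, the work surface at z = 0. Lengths are in mm, angles in rad, forces in N, time in s.
With the tool pointing down it reaches from about 400 to 900 mm from the base axis. Payload 5.6 kg.
Tool frame: the origin (TCP) lies midway between the tips of the shut fingers; the grasp point (between the pads) lies grasp_offset behind it (grasp_offset is the distance from the TCP to the grasp point, in mm); y points along the fingers, x is the direction in which the jaws open and shut, and the axes are right-handed (so a half turn about y gives the same grasp; the last joint's range is limited). The gripper opens to 92 mm and grips with 3 to 60 N. Pads are 20 mm wide; open, the fingers measure 128 mm over their backs; the gripper's body (75 mm by 189 mm) begins 69 mm behind the grasp point.
Start: joints at [1.129, 0.468, -0.012, 1.603, 0.006, 1.071, -0.056], TCP at [252.364, -599.017, 214.592] pointing down, gripper open.
Joint ranges: [-2.53, 2.53], [-0.31, 2.02], [-1.57, 1.55], [0.28, 2.44], [-1.29, 4.43], [0.15, 1.84], [-2.92, 2.92]. Speed limits (rad/s): [2.57, 2.57, 3.14, 3.14, 3.14, 3.14, 3.14].

INTERFACE

Orientations are given as a unit quaternion [w, x, y, z].
In Python, from cell import read_state, camera, camera_info, sign_off, grasp_offset gives the robot as it stands.
- The arm moves only by the tool servo_tool, never from a script. Its argument "moves" is a list of rows, each a list of 2 entries, a list of its own where there are three numbers: the shift along the tool's x, y, z in cm, then the turn about the tool's y in degrees. In form: [[[tx, ty, tz], twist], ...]. A call has 1 to 20 rows; each row shifts and turns the commanded pose from where the row before left it, along the tool's axes as they then stand; what a row does not reach is not made up. A row lasts 1/10 s, in which the tool goes at most 50 mm and 8.59 degrees, less where a joint would pass 70% of its speed; a pose out of reach is approached as far as the arm can. A call with a gripper value outside its range is refused whole. "gripper" is the opening in per cent of the stroke, from 0 (shut) to 100 (fully open), set as the call begins (left out, the last holds). The fingers move at their own pace and stop on an object; "grip_force" is the grip in N (left out, the last holds). Time passes only in rows, so rows that do not move let the fingers close. It gives the time, the measured TCP pose, the force and the opening at its end, in the units of the state.
- read_state(): the state, without advancing time (a new reading comes with each control period).
- camera(name): name is "scene" or "top"; returns the picture (420x560x3 uint8, red, green, blue); there is no depth.
- camera_info(name): a dict with "K" (3x3 intrinsics, pixels), "dist" ([k1, k2, p1, p2, k3] as OpenCV has them; the pictures are not rectified), "origin" and "rotation" of the camera in the world. Camera axes: x right, y up, looking along -z (the intrinsics and any distortion apply to the point x, -y, -z); pixel columns grow to the right and rows downward; lengths in mm; the calibration is good to about 2 mm. A picture is of the moment at which its call begins. camera_info takes no time and is no camera call.
- sign_off(): hands the job in, once; it reports no verdict.
The state is a dict: "t": time; "joints": joint angles; "joint_vel": joint speeds; "tau": joint torques, N m; "eef_pos": TCP position; "orientation": TCP orientation; "ft_force": force on the tool from outside, world axes, zero at the start; "wrist_torque": the same for the moment, N m; "opening": finger opening in mm.
Only numpy, scipy, OpenCV 4.12 (cv2) and the standard library are available. Lean on these libraries where they do the work, as an engineer would, in place of code of your own. Each camera call takes 0.05 s, during which the arm holds its last target.

TASK

Clear up the electronics repair bench: put both finned heat sinks into the long tray and the wire-wound ring choke into the square tray, each lying flat on the tray's floor the way up it is now. Set the steel jar stand down centred on the round rubber mat first, and only then stand the flux jar upright in the stand's recess. Set things down rather than dropping them, never tip the jar over, and leave the dropper bottle and the screwdriver where they are.

Things in the scene. Friction and masses are not known exactly. Their poses are not given: they have to be found in the camera images.
- heatsink_a: finned aluminium heat sink, 45 mm along its x, 32 mm along its y, 25 mm high: a 6 mm base plate with six 2.5 mm upright fins on it that run along x, the two outer fins flush with its sides so that it can be gripped across its y (32 mm). Origin at the centre of its underside, z up; starts flat on the bench, fins up. About 60 g. The two heat sinks are alike and interchangeable.
- heatsink_b: finned aluminium heat sink, 45 mm along its x, 32 mm along its y, 25 mm high: a 6 mm base plate with six 2.5 mm upright fins on it that run along x, the two outer fins flush with its sides so that it can be gripped across its y (32 mm). Origin at the centre of its underside, z up; starts flat on the bench, fins up. About 60 g. The same as the other one.
- choke: ring-shaped choke: dark ring wound with copper wire, lying flat, 42 mm outside diameter, 18 mm high, with an 18 mm hole through its middle (the wire stands out by at most 1.5 mm more). Origin at the centre of its underside, z up. About 50 g.
- jar_stand: round bare-steel stand for a jar: a disc of 60 mm diameter, 16 mm high, with a round recess in its top of 48 mm diameter and 6 mm depth (rim 6 mm wide, recess floor 10 mm above the underside). Origin at the centre of its underside, z up. About 150 g.
- flux_jar: closed round jar standing upright, 40 mm diameter, 45 mm high: amber glass with a white screw lid from 28 mm up, lid of the same diameter. Origin at the centre of its underside, z up. About 70 g. It fits the stand's recess with 4 mm to spare all round.
- long_tray: long open tray of grey plastic, fixed to the bench, 100 mm along its x, 190 mm along its y, 22 mm high outside; walls and floor 4 mm thick, no dividers (inside 92 by 182 mm). Origin at the centre of its underside, z up. It may stand in any of three places.
- square_tray: square open tray of grey plastic, fixed to the bench, 130 by 130 mm, 22 mm high outside; walls and floor 4 mm thick, no dividers (inside 122 by 122 mm). Origin at the centre of its underside, z up.
- round_mat: round black rubber mat fixed to the bench, 110 mm diameter, 3 mm thick, flat; the place of the jar stand. Origin at the centre of its underside, z up.
- dropper_bottle: bystander: white plastic dropper bottle with a narrow spout, standing, 38 mm diameter, 78 mm high, origin at the centre of its underside; to be left alone.
- screwdriver: bystander: small screwdriver lying flat, about 160 mm long and 16 mm thick, black handle towards its -x and thin steel shaft towards +x, origin near its middle, on the underside; to be left alone.

How it is judged:
By the outcome, as a careful person would: the job done as asked, in the order asked, and still so for the second after the job is handed in, with the robot touching nothing.
It also fails if it takes over 120 s, if anything falls off the work surface, if the arm or the gripper's body presses on something with over 40 N, if the wrist force passes 120 N, or if a joint passes its speed limit or range.

## Working session

There is one attempt and no reset: what is moved stays moved. The work goes in short steps, Python scripts to look and compute and a tool call to move; the robot and the scene stay as the last step left them, time stands still between calls to the robot, and variables do not carry over. Pictures are saved under pics/ and viewed, and the job is handed in when it is done.

Besides the shell and the picture viewer there is one more tool, called after ">>>" in YAML: its name, and indented under it one key for each argument. servo_tool: Moves the arm, as the interface text tells. Its arguments: {"type":"object","properties":{"moves":{"type":"array"},"gripper":{"type":"number"},"grip_force":{"type":"number"}},"required":["moves"]}

```bash
ls; mkdir -p pics; python3 - <<'E'
from cell import *
import cv2
print(grasp_offset, read_state())
for n in ("scene","top"):
    print(n,camera_info(n))
    cv2.imwrite(f"pics/{n}0.png",camera(n)[:,:,::-1])
E
```

```text
pics
18.700000000000003 {'t': 0.0, 'joints': array([ 1.1289967 ,  0.46836235, -0.01161454,  1.60362102,  0.00602806,
        1.07143199, -0.05631686]), 'joint_vel': array([ 1.34250533e-03, -5.80789300e-04, -1.61970797e-03, -1.51552850e-03,
        1.95960362e-03, -8.55278389e-05,  2.49409341e-03]), 'tau': array([-1.13523063e-04, -5.20568204e+01, -1.26662108e-02, -2.43740523e+01,
       -5.65954484e-02,  1.72663748e-02,  1.65798506e-04]), 'eef_pos': array([ 252.1058713 , -598.47302262,  213.65108396]), 'orientation': array([ 0.58942805, -0.58881593,  0.39162224, -0.39051555]), 'ft_force': array([ 0.19361361, -0.24744306, -0.27169696]), 'wrist_torque': array([-0.00062767, -0.02500613,  0.02772659]), 'opening': 91.89022889235586}
scene {'K': array([[460.26579704,   0.        , 268.0135535 ],
       [  0.        , 460.26579704, 207.66056535],
       [  0.        ,   0.        ,   1.        ]]), 'dist': array([-0.04566988,  0.        ,  0.        ,  0.        ,  0.        ]), 'origin': array([849.47133597, 324.299262  , 773.88050209]), 'rotation': array([0.34323719, 0.10065975, 0.25161136, 0.89930394])}
top {'K': array([[510.77555631,   0.        , 279.95814328],
       [  0.        , 510.77555631, 203.97886363],
       [  0.        ,   0.        ,   1.        ]]), 'dist': array([0.05088307, 0.        , 0.        , 0.        , 0.        ]), 'origin': array([ 407.96851309,   15.64277516, 1078.52768112]), 'rotation': array([ 0.7120679 ,  0.03696002, -0.05673027, -0.69883828])}
```

```bash
ls -la pics
```

```text
total 852
drwxr-xr-x 2 agent agent   4096 Dec  7 03:32 .
drwxr-xr-x 3 agent agent   4096 Dec  7 03:32 ..
-rw-r--r-- 1 agent agent 428624 Dec  7 03:32 scene0.png
-rw-r--r-- 1 agent agent 432317 Dec  7 03:32 top0.png
```

View pics/scene0.png

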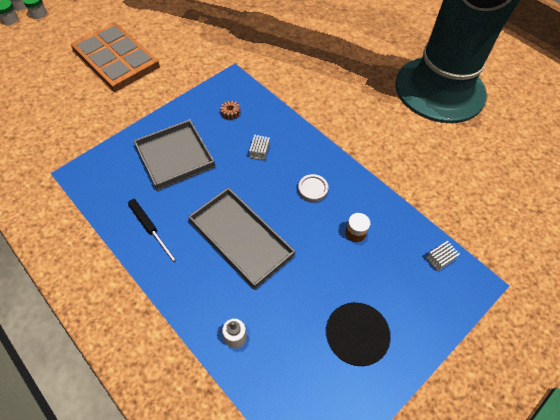

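View pics/top0.png

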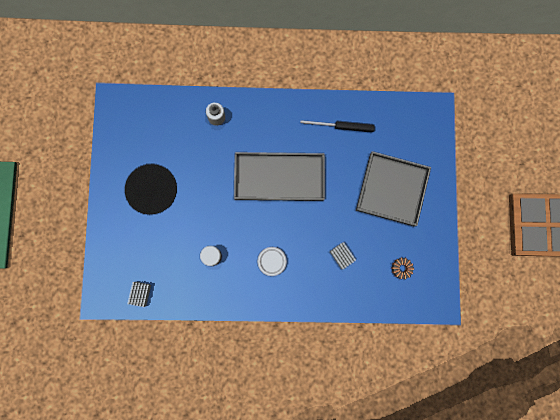

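The top view shows every object; the scene view agrees. I'll write helpers and make enlarged crops for measuring.

```bash
cat > h.py <<'E'
import numpy as np, cv2
from cell import *
from scipy.spatial.transform import Rotation as R
def q2R(q): return R.from_quat(np.roll(q,-1)).as_matrix()
def ray(n,uv):
    c=camera_info(n); u=cv2.undistortPoints(np.array(uv,float).reshape(-1,1,2),c['K'],c['dist']).reshape(-1,2)
    d=np.c_[u[:,0],-u[:,1],-np.ones(len(u))]@q2R(c['rotation']).T
    return c['origin'],d
def w(n,uv,z):
    o,d=ray(n,uv); return o+d*((z-o[2])/d[:,2])[:,None]
def px(n,P):
    c=camera_info(n); p=(np.array(P,float).reshape(-1,3)-c['origin'])@q2R(c['rotation'])
    p=p*[1,-1,-1]
    return cv2.projectPoints(p,np.zeros(3),np.zeros(3),c['K'],c['dist'])[0].reshape(-1,2)
E
python3 - <<'E'
from h import *
im=cv2.imread('pics/top0.png')
def crop(i,x,y,s,k): return cv2.resize(i[y:y+s,x:x+s],(s*k,s*k),interpolation=cv2.INTER_NEAREST)
t=[crop(im,120,270,46,8),crop(im,320,232,46,8),]
cv2.imwrite('pics/cropA.png',np.hstack(t))
s=cv2.imread('pics/scene0.png')
cv2.imwrite('pics/cropB.png',np.hstack([crop(s,420,230,46,8),crop(s,236,124,46,8)]))
print(q2R(read_state()['orientation']).round(3))
# mask: not blue
hsv=cv2.cvtColor(im,cv2.COLOR_BGR2HSV)
m=((hsv[...,0]<95)|(hsv[...,0]>125)|(hsv[...,1]<110)).astype(np.uint8)
roi=np.zeros_like(m); roi[92:318,100:450]=1; m*=roi
n,l,st,ce=cv2.connectedComponentsWithStats(m)
for i in range(1,n):
    if st[i,4]<60: continue
    pts=np.argwhere(l==i)[:,::-1].astype(np.float32)
    print(st[i],ce[i].round(1),cv2.minAreaRect(pts),w('top',[ce[i]],0).round(1))
E
```

```text
[[ 0.388 -0.001  0.922]
 [-0.922  0.001  0.388]
 [-0.002 -1.    -0.   ]]
[206 102  19  24 357] [215.1 113.5] ((215.0, 113.5), (23.0, 18.0), 90.0) [[747.3 130.6   0. ]]
[300 120  74  12 384] [344.3 125.4] ((336.5940856933594, 124.55941009521484), (73.53324890136719, 7.363275527954102), 5.710592269897461) [[ 727.9 -150.7    0. ]]
[ 356  151   75   75 3873] [393.4 188.5] ((393.6508483886719, 188.46176147460938), (63.38539123535156, 62.3173713684082), 14.38139533996582) [[ 590.8 -256.5    0. ]]
[ 234  152   91   49 4333] [279. 176.] ((279.0, 175.99998474121094), (89.99998474121094, 47.99999237060547), 0.0) [[612.7 -10.4   0. ]]
[ 125  164   52   51 2054] [150.3 188.8] ((150.5, 189.0), (50.0, 51.0), 90.0) [[578.9 261.6   0. ]]
[330 242  26  27 403] [342.4 255.3] ((342.5384521484375, 255.30767822265625), (23.297409057617188, 17.75040626525879), 56.3099365234375) [[ 445.7 -146.8    0. ]]
[200 246  22  21 358] [210.2 255.6] ((210.5, 256.0), (20.0, 21.0), 90.0) [[440.3 130.7   0. ]]
[257 247  30  29 693] [271.6 261. ] ((271.5, 261.0), (28.0, 29.0), 90.0) [[431.2   2.1   0. ]]
[391 257  23  23 342] [402.2 268. ] ((402.4000549316406, 268.3000183105469), (21.466251373291016, 21.913463592529297), 63.43495178222656) [[ 421.6 -272.8    0. ]]
[127 282  24  26 461] [138.7 294. ] ((138.70001220703125, 294.0999755859375), (19.415279388427734, 24.404678344726562), 12.52880859375) [[359.4 273.9   0. ]]
```

View pics/cropA.png

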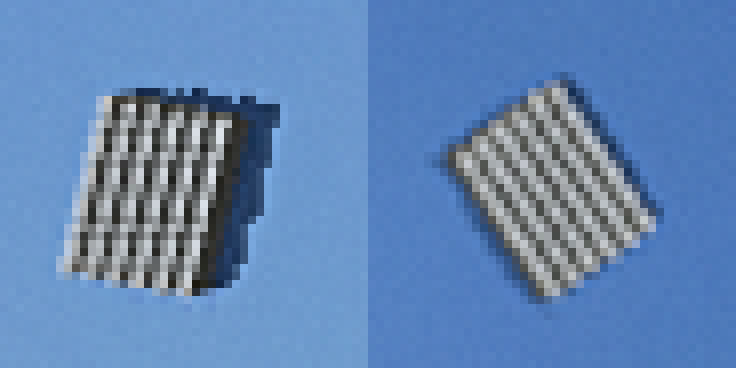

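View pics/cropB.png

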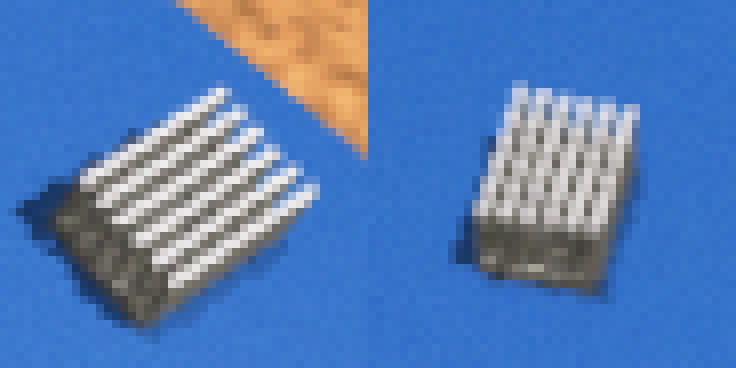

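```bash
cat > m.py <<'E'
from h import *
from scipy.optimize import least_squares
def c(off,l): return [(off[0]+a/8-.5,off[1]+b/8-.5) for a,b in l]
def fit(z,L,W,obs,x0):
    # obs: list of (cam, corners in order matching (+L-W..))
    base=np.array([[1,1],[1,-1],[-1,-1],[-1,1]])*[L/2,W/2]
    def f(p):
        a=p[2];Rm=np.array([[np.cos(a),-np.sin(a)],[np.sin(a),np.cos(a)]])
        P=np.c_[base@Rm.T+p[:2],np.full(4,z)]
        return np.concatenate([(px(n,P)-np.array(o)).ravel() for n,o in obs])
    r=least_squares(f,x0); return r.x.round(3),np.degrees(r.x[2]).round(1),np.sqrt((r.fun**2).mean()).round(2)
E
python3 - <<'E'
from m import *
# heat sink A; world corners order: +x+y(top-left img),+x-y,-x-y,-x+y
top=c((120,270),[(103,95),(232,113),(192,293),(62,270)])
print([w('top',[p],25).round(1)[0][:2] for p in top])
sc=c((420,230),[(80,182),(220,90),(318,188),(165,285)])
print([w('scene',[p],25).round(1)[0][:2] for p in sc])
top2=c((320,232),[(448,152)and(80,152),(190,80),(290,220),(175,300)])
print([w('top',[p],25).round(1)[0][:2] for p in top2])
sc2=c((236,124),[(150,85),(270,105),(240,232),(108,218)])
print([w('scene',[p],25).round(1)[0][:2] for p in sc2])
print('circ')
for n,uv,z in [('top',(402.6,268.2),18),('top',(271.8,261),16),('top',(210,256),45),('top',(150.6,188.9),3),('top',(279,175.5),22),('top',(393.6,188),22)]:
    print(w(n,[uv],z).round(1))
E
python3 - <<'E'
from m import *
def crop(i,x,y,s,k): return cv2.resize(i[y:y+s,x:x+s],(s*k,s*k),interpolation=cv2.INTER_NEAREST)
t=cv2.imread('pics/top0.png');s=cv2.imread('pics/scene0.png')
a=np.hstack([crop(t,254,244,36,7),crop(t,192,238,36,7),crop(t,384,250,36,7)])
b=np.hstack([crop(s,295,170,36,7),crop(s,340,210,36,7),crop(s,212,92,36,7)])
cv2.imwrite('pics/cropC.png',np.vstack([a,b]))
E
```

```text
[array([385.5, 281.8]), array([381.4, 249.6]), array([336.9, 257. ]), array([342.3, 289.4])]
[array([383. , 253.3]), array([339.7, 260.5]), array([343.3, 290.9]), array([389.2, 282.1])]
[array([ 454.2, -116.4]), array([ 473.3, -144.9]), array([ 437.8, -170.6]), array([ 416.9, -141. ])]
[array([ 438.9, -167.4]), array([ 419.7, -141.2]), array([ 453.8, -114.8]), array([ 476.3, -140.8])]
circ
[[ 421.  -268.8   18. ]]
[[430.8   1.9  16. ]]
[[438.1 126.3  45. ]]
[[578.2 260.4   3. ]]
[[609.6  -9.7  22. ]]
[[ 588.1 -251.5   22. ]]
```

View pics/cropC.png

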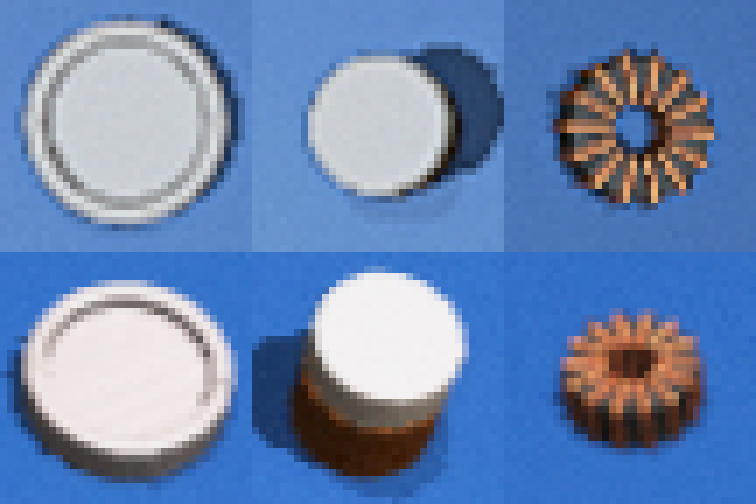

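```bash
python3 - <<'E'
from m import *
for nm,z,t,s in [('stand',16,(271.8,260.9),(312.8,185.9)),('jar',45,(209.3,255.4),(359.2,221.6)),('choke',18,(402.1,267.9),(229.8,107.4)),('mat',3,(150.4,188.8),(358.3,333.3))]:
    print(nm,w('top',[t],z).round(1)[0],w('scene',[s],z).round(1)[0])
s=read_state();print(s['eef_pos'])
# tray corners scene outer top
for q in [[(228,189),(294,250),(256,285),(189,221)],[(190,122),(214,158),(158,185),(134,148)]]:
    P=w('scene',q,22);print(P[:,:2].round(0).tolist(),P.mean(0).round(1))
for q in [[(234,153),(325,153),(325,200),(235,200)],[(372,152),(430,166),(414,226),(356,208)]]:
    P=w('top',q,22);print(P[:,:2].round(0).tolist(),P.mean(0).round(1))
E
cat > go.py <<'E'
import sys
from h import *
# go.py x y z yaw(deg of jaw axis mod 180): remaining motion in current tool axes (cm) and twist
def rep(x,y,z,yaw=None):
    s=read_state();Rm=q2R(s['orientation']);p=s['eef_pos']
    d=(Rm.T@(np.array([x,y,z])-p))/10
    cur=np.degrees(np.arctan2(Rm[1,0],Rm[0,0]))
    out=f"t={s['t']:.1f} pos={p.round(1)} jawyaw={cur:.1f} tilt={np.degrees(np.arccos(-Rm[2,1])):.2f} op={s['opening']:.1f} F={s['ft_force'].round(1)} q7={s['joints'][6]:.2f}\n tool d cm={d.round(2)}"
    if yaw is not None:
        tw=-((yaw-cur+90)%180-90); out+=f" twist={tw:.1f}"
        a=np.radians(yaw if abs(((yaw-cur+180)%360)-180)<91 else yaw+180)
        X=np.array([np.cos(a),np.sin(a),0]);Z=np.array([np.cos(a+np.pi/2),np.sin(a+np.pi/2),0])
        D=np.array([x,y,z])-p
        out+=f"\n after twist: x={X@D/10:.2f} y={-D[2]/10:.2f} z={Z@D/10:.2f}"
    print(out)
if __name__=='__main__': rep(*map(float,sys.argv[1:]))
E
python3 go.py 421 -270 120 -67
```

```text
stand [431.    1.9  16. ] [434.6   5.1  16. ]
jar [439.2 127.7  45. ] [442.5 129.7  45. ]
choke [ 421.6 -267.8   18. ] [ 424.9 -266.5   18. ]
mat [578.4 260.8   3. ] [582.1 264.8   3. ]
[ 252.15017519 -598.53234727  213.73827294]
[[568.0, -98.0], [563.0, 85.0], [659.0, 90.0], [668.0, -90.0]] [614.3  -3.5  22. ]
[[519.0, -287.0], [541.0, -176.0], [665.0, -197.0], [649.0, -308.0]] [ 593.4 -242.    22. ]
[[656.0, 86.0], [660.0, -106.0], [560.0, -107.0], [556.0, 81.0]] [607.7 -11.6  22. ]
[[665.0, -206.0], [637.0, -329.0], [509.0, -293.0], [544.0, -172.0]] [ 588.5 -250.1   22. ]
t=0.1 pos=[ 252.2 -598.5  213.7] jawyaw=-67.2 tilt=0.09 op=91.9 F=[-0.2  1.1 -0.5] q7=-0.06
 tool d cm=[-23.7    9.41  28.32] twist=-0.2
 after twist: x=-23.64 y=9.37 z=28.38
```

>>> servo_tool:
  moves:
    - [[-2.39,1.1,2.86],0]
    - [[-2.39,1.1,2.86],0]
    - [[-2.39,1.1,2.86],0]
    - [[-2.39,1.1,2.86],0]
    - [[-2.39,1.1,2.86],0]
    - [[-2.39,1.1,2.86],0]
    - [[-2.39,1.1,2.86],0]
    - [[-2.39,1.1,2.86],0]
    - [[-2.39,1.1,2.86],0]
    - [[-2.39,1.1,2.86],0]
    - [[0,0,0],0]
    - [[0,0,0],0]
    - [[0,0,0],0]
    - [[0,0,0],0]
  gripper: 78
  grip_force: 20

```text
t: 1.5
eef_pos: [422.6, -269.2, 104.8]
orientation: [-0.588, 0.589, -0.392, 0.392]
ft_force: [-0.1, 0.5, 0.2]
opening: 71.7
```

```bash
python3 go.py 423.3 -267.1 6 -67.2
```

```text
t=1.5 pos=[ 422.6 -269.2  104.8] jawyaw=-67.3 tilt=0.05 op=71.7 F=[-0.1  0.5  0.2] q7=-0.74
 tool d cm=[-0.18  9.88  0.15] twist=-0.1
 after twist: x=-0.17 y=9.88 z=0.15
```

>>> servo_tool:
  moves:
    - [[-0.1,2.5,0.1],0]
    - [[-0.1,2.5,0.05],0]
    - [[0,2.5,0],0]
    - [[0,1.7,0],0]
    - [[0,0.8,0],0]
    - [[0,0.1,0],0]
    - [[0,0,0],0]
    - [[0,0,0],0]

```text
t: 2.3
eef_pos: [424.3, -265.9, 4.5]
orientation: [-0.589, 0.589, -0.391, 0.392]
ft_force: [0.1, 0.1, 0.2]
opening: 71.5
```

>>> servo_tool:
  moves:
    - [[0,0,0],0]
    - [[0,0,0],0]
    - [[0,0,0],0]
    - [[0,0,0],0]
    - [[0,0,0],0]
    - [[0,0,0],0]
    - [[0,0,0],0]
    - [[0,0,0],0]
  gripper: 20

```text
t: 3.1
eef_pos: [423.9, -265.4, 3.8]
orientation: [-0.589, 0.589, -0.391, 0.391]
ft_force: [0.1, 0.5, 3.7]
opening: 41.6
```

```bash
python3 go.py 590.5 -248 60 -67.2; python3 -c "
from h import *
cv2.imwrite('pics/s1.png',camera('scene')[:,:,::-1])"
```

```text
t=3.1 pos=[ 423.9 -265.4    3.8] jawyaw=-67.2 tilt=0.02 op=41.6 F=[0.1 0.5 3.7] q7=-0.79
 tool d cm=[ 4.87 -5.62 16.03] twist=0.0
 after twist: x=4.85 y=-5.62 z=16.03
```

View pics/s1.png

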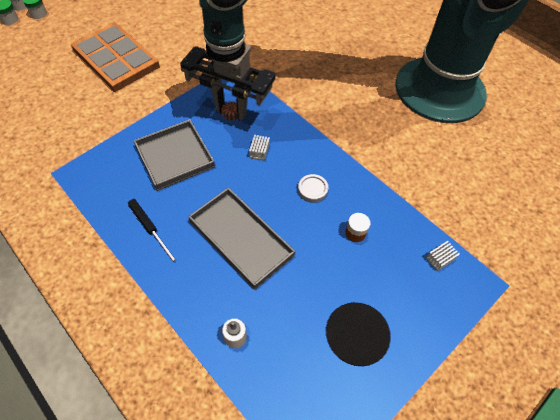

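The view shows the fingers around the choke at (230,110), with an opening of 41.6 mm that matches the ring. I'll lift it and carry it to the square tray.

>>> servo_tool:
  moves:
    - [[0,-1,0],0]
    - [[0,-2,0],0]
    - [[0,-2,0],0]
    - [[0,-1,0],0]
    - [[0.4,0,1.4],0]
    - [[0.8,0,2.6],0]
    - [[0.8,0,2.6],0]
    - [[0.8,0,2.6],0]
    - [[0.8,0,2.6],0]
    - [[0.8,0,2.6],0]
    - [[0.4,0,1.6],0]
    - [[0,0,0],0]
    - [[0,0,0],0]
    - [[0,0,0],0]

```text
t: 4.55
eef_pos: [588.5, -247.6, 62.8]
orientation: [-0.589, 0.589, -0.392, 0.391]
ft_force: [0.6, 0.1, -0.2]
opening: 41.5
```

```bash
python3 go.py 590.5 -248 8.5 -67.2
```

```text
t=4.5 pos=[ 588.5 -247.6   62.8] jawyaw=-67.2 tilt=0.11 op=41.5 F=[ 0.6  0.1 -0.2] q7=-0.91
 tool d cm=[0.12 5.43 0.18] twist=0.0
 after twist: x=0.11 y=5.43 z=0.17
```

>>> servo_tool:
  moves:
    - [[0,2,0],0]
    - [[0,2,0],0]
    - [[0,0.9,0],0]
    - [[0,0.3,0],0]
    - [[0,0.1,0],0]
    - [[0,0.1,0],0]
    - [[0,0,0],0]
    - [[0,0,0],0]

```text
t: 5.35
eef_pos: [590.2, -247.6, 10.2]
orientation: [0.589, -0.589, 0.391, -0.391]
ft_force: [0.3, -0.3, -0.8]
opening: 41.4
```

>>> servo_tool:
  moves:
    - [[0,0.1,0],0]
    - [[0,0.05,0],0]
    - [[0,0,0],0]
    - [[0,0,0],0]

```text
t: 5.75
eef_pos: [589.8, -247.4, 8.0]
orientation: [-0.589, 0.589, -0.391, 0.391]
ft_force: [-0.0, 0.3, 0.5]
opening: 41.5
```

>>> servo_tool:
  moves:
    - [[0,0.05,0],0]
    - [[0,0,0],0]
    - [[0,0,0],0]

```text
t: 6.05
eef_pos: [589.9, -247.5, 7.9]
orientation: [-0.589, 0.589, -0.391, 0.391]
ft_force: [-0.8, 0.2, 2.7]
opening: 41.6
```

>>> servo_tool:
  moves:
    - [[0,0,0],0]
    - [[0,0,0],0]
    - [[0,0,0],0]
    - [[0,0,0],0]
    - [[0,-1,0],0]
    - [[0,-2.5,0],0]
    - [[0,-3,0],0]
    - [[0,-2.5,0],0]
    - [[0,0,0],0]
    - [[0,0,0],0]
  gripper: 62

```text
t: 7.05
eef_pos: [590.1, -247.6, 98.5]
orientation: [0.589, -0.589, 0.391, -0.392]
ft_force: [0.2, 0.3, 0.3]
opening: 57.2
```

```bash
python3 go.py 446.3 -142.2 98 -54.8; python3 -c "
from h import *
cv2.imwrite('pics/s2.png',camera('scene')[:,:,::-1])"
```

```text
t=7.0 pos=[ 590.1 -247.6   98.5] jawyaw=-67.2 tilt=0.08 op=57.2 F=[0.2 0.3 0.3] q7=-0.90
 tool d cm=[-15.29   0.02  -9.16] twist=-12.4
 after twist: x=-16.90 y=0.05 z=-5.67
```

View pics/s2.png

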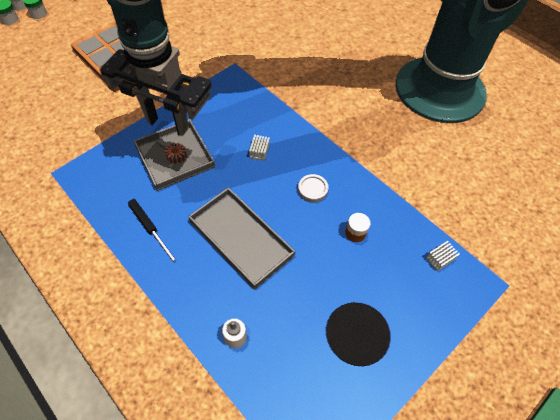

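The choke lies in the middle of the square tray at (176,152). Next is the heat sink near (260,147).

>>> servo_tool:
  moves:
    - [[0,0,0],-6.2]
    - [[0,0,0],-6.2]
    - [[-2,0,-0.7],0]
    - [[-3.2,0,-1.1],0]
    - [[-3.2,0,-1.1],0]
    - [[-3.2,0,-1.1],0]
    - [[-3.2,0,-1.1],0]
    - [[-2.1,0,-0.6],0]
    - [[0,0,0],0]
    - [[0,0,0],0]
    - [[0,0,0],0]
  gripper: 62

```text
t: 8.2
eef_pos: [446.7, -143.0, 97.3]
orientation: [0.628, -0.628, 0.325, -0.326]
ft_force: [-0.1, 0.6, 1.0]
opening: 57.0
```

```bash
python3 go.py 446.3 -142.2 4 -54.8
```

```text
t=8.2 pos=[ 446.7 -143.    97.3] jawyaw=-54.8 tilt=0.02 op=57.0 F=[-0.1  0.6  1. ] q7=-0.83
 tool d cm=[-0.09  9.33  0.01] twist=-0.0
 after twist: x=-0.09 y=9.33 z=0.02
```

>>> servo_tool:
  moves:
    - [[-0.1,2.5,0],0]
    - [[0,2.5,0],0]
    - [[0,2.5,0],0]
    - [[0,1.2,0],0]
    - [[0,0.5,0],0]
    - [[0,0.1,0],0]
    - [[0,0,0],0]
    - [[0,0,0],0]

```text
t: 9.0
eef_pos: [446.0, -141.7, 5.4]
orientation: [0.628, -0.628, 0.325, -0.326]
ft_force: [0.0, -0.5, 0.9]
opening: 57.0
```

>>> servo_tool:
  moves:
    - [[0,0,0],0]
    - [[0,0,0],0]
    - [[0,0,0],0]
    - [[0,0,0],0]
    - [[0,0,0],0]
    - [[0,0,0],0]
    - [[0,0,0],0]
  gripper: 15

```text
t: 9.7
eef_pos: [445.4, -141.6, 4.8]
orientation: [-0.628, 0.628, -0.325, 0.325]
ft_force: [-1.4, -1.1, 4.7]
opening: 31.7
```

```bash
python3 go.py 611 -50 60 -90; python3 -c "
from h import *
i=camera('scene')[:,:,::-1]; cv2.imwrite('pics/s3.png',cv2.resize(i[60:220,180:380],None,fx=3,fy=3))"
```

```text
t=9.7 pos=[ 445.4 -141.6    4.8] jawyaw=-54.8 tilt=0.03 op=31.7 F=[-1.4 -1.1  4.7] q7=-0.89
 tool d cm=[ 2.08 -5.51 18.81] twist=35.2
 after twist: x=-9.16 y=-5.52 z=16.56
```

View pics/s3.png

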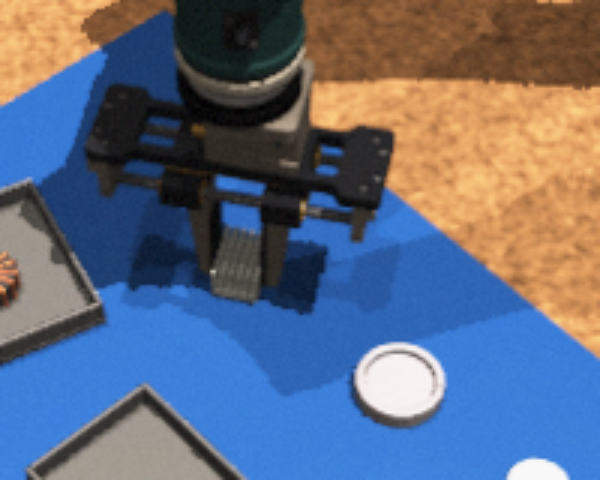

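>>> servo_tool:
  moves:
    - [[0,-1,0],0]
    - [[0,-2,0],0]
    - [[0,-2,0],0]
    - [[0,-1,0],0]
    - [[0,0,0],7]
    - [[0,0,0],7]
    - [[0,0,0],7]
    - [[0,0,0],7]
    - [[0,0,0],7.2]
    - [[-1,0,1.6],0]
    - [[-1.7,0,3],0]
    - [[-1.7,0,3],0]
    - [[-1.7,0,3],0]
    - [[-1.7,0,3],0]
    - [[-1.3,0,2.3],0]
    - [[0,0,0.6],0]
    - [[0,0,0],0]
    - [[0,0,0],0]
    - [[0,0,0],0]

```text
t: 11.65
eef_pos: [608.9, -51.4, 64.4]
orientation: [-0.5, 0.5, -0.5, 0.5]
ft_force: [0.7, 0.2, -0.3]
opening: 31.9
```

```bash
python3 go.py 611 -50 8.8 -90
```

```text
t=11.7 pos=[608.9 -51.4  64.4] jawyaw=-90.0 tilt=0.07 op=31.9 F=[ 0.7  0.2 -0.3] q7=-1.58
 tool d cm=[-0.15  5.56  0.21] twist=-0.0
 after twist: x=-0.14 y=5.56 z=0.21
```

>>> servo_tool:
  moves:
    - [[-0.1,1.5,0.1],0]
    - [[0,2,0],0]
    - [[0,1.3,0],0]
    - [[0,0.4,0],0]
    - [[0,0.1,0],0]
    - [[0,0.1,0],0]
    - [[0,0,0],0]
    - [[0,0,0],0]

```text
t: 12.45
eef_pos: [611.6, -49.4, 11.2]
orientation: [0.5, -0.5, 0.499, -0.5]
ft_force: [0.2, 0.3, -1.2]
opening: 32.0
```

>>> servo_tool:
  moves:
    - [[0,0.05,0],0]
    - [[0,0.05,0],0]
    - [[0,0,0],0]
    - [[0,0,0],0]

```text
t: 12.85
eef_pos: [611.1, -49.4, 9.6]
orientation: [-0.5, 0.5, -0.5, 0.5]
ft_force: [-0.2, -1.0, -0.6]
opening: 32.2
```

>>> servo_tool:
  moves:
    - [[0,0.05,0],0]
    - [[0,0.05,0],0]
    - [[0,0,0],0]
    - [[0,0,0],0]

```text
t: 13.25
eef_pos: [611.2, -49.3, 8.9]
orientation: [0.5, -0.5, 0.5, -0.5]
ft_force: [-2.2, 0.1, 4.8]
opening: 31.6
```

>>> servo_tool:
  moves:
    - [[0,0,0],0]
    - [[0,0,0],0]
    - [[0,0,0],0]
    - [[0,0,0],0]
    - [[0,-1,0],0]
    - [[0,-2.5,0],0]
    - [[0,-3,0],0]
    - [[0,-2,0],0]
    - [[0,0,0],0]
    - [[0,0,0],0]
  gripper: 50

```text
t: 14.25
eef_pos: [611.2, -49.4, 94.1]
orientation: [0.5, -0.5, 0.5, -0.5]
ft_force: [-0.2, -0.2, -0.2]
opening: 45.9
```

```bash
python3 go.py 432.8 3.5 90 -90;  python3 -c "
from h import *
i=camera('scene')[:,:,::-1]; cv2.imwrite('pics/s4.png',i)"
```

```text
t=14.2 pos=[611.2 -49.4  94.1] jawyaw=-90.0 tilt=0.05 op=45.9 F=[-0.2 -0.2 -0.2] q7=-1.58
 tool d cm=[ -5.3    0.39 -17.84] twist=0.0
 after twist: x=-5.29 y=0.41 z=-17.84
```

View pics/s4.png

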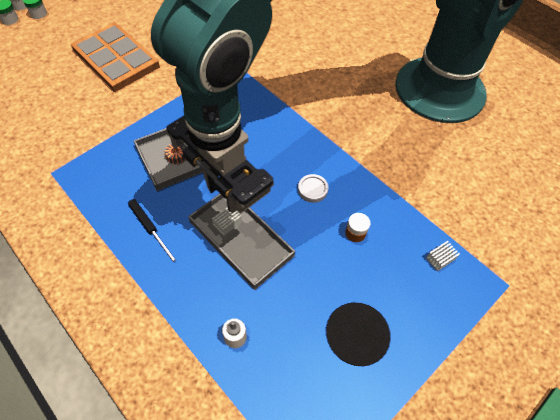

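The first heat sink stands fins-up in the long tray at about (228,222). Next is the stand.

>>> servo_tool:
  moves:
    - [[-0.5,0,-1.8],0]
    - [[-0.9,0,-3.2],0]
    - [[-1,0,-3.2],0]
    - [[-1,0,-3.2],0]
    - [[-1,0,-3.2],0]
    - [[-0.9,0,-3.2],0]
    - [[0,0,0],0]
    - [[0,0,0],0]
    - [[0,0,0],0]
  gripper: 85

```text
t: 15.2
eef_pos: [434.0, 3.3, 93.4]
orientation: [0.5, -0.5, 0.5, -0.5]
ft_force: [0.2, 0.5, 0.3]
opening: 78.5
```

```bash
python3 go.py 432.8 3.5 3.5 -90
```

```text
t=15.2 pos=[434.    3.3  93.4] jawyaw=-90.0 tilt=0.02 op=78.5 F=[0.2 0.5 0.3] q7=-1.70
 tool d cm=[-0.02  8.99 -0.13] twist=0.0
 after twist: x=-0.02 y=8.99 z=-0.12
```

>>> servo_tool:
  moves:
    - [[0,2.5,-0.1],0]
    - [[0,2.5,0],0]
    - [[0,2.3,0],0]
    - [[0,1.2,0],0]
    - [[0,0.4,0],0]
    - [[0,0.1,0],0]
    - [[0,0,0],0]
    - [[0,0,0],0]

```text
t: 16.0
eef_pos: [432.8, 3.5, 4.3]
orientation: [0.501, -0.5, 0.499, -0.5]
ft_force: [0.4, 0.2, 0.1]
opening: 77.8
```

>>> servo_tool:
  moves:
    - [[0,0,0],0]
    - [[0,0,0],0]
    - [[0,0,0],0]
    - [[0,0,0],0]
    - [[0,0,0],0]
    - [[0,0,0],0]
    - [[0,0,0],0]
  gripper: 45
  grip_force: 35

```text
t: 16.7
eef_pos: [432.3, 3.5, 3.9]
orientation: [0.5, -0.5, 0.5, -0.5]
ft_force: [-1.4, -1.3, 5.7]
opening: 59.4
```

```bash
python3 go.py 580.2 262.8 70 -90;  python3 -c "
from h import *
i=camera('scene')[:,:,::-1]; cv2.imwrite('pics/s5.png',cv2.resize(i[80:260,220:420],None,fx=3,fy=3))"
```

```text
t=16.7 pos=[432.3   3.5   3.9] jawyaw=-90.0 tilt=0.03 op=59.4 F=[-1.4 -1.3  5.7] q7=-1.73
 tool d cm=[-25.92  -6.6   14.81] twist=0.0
 after twist: x=-25.93 y=-6.61 z=14.79
```

View pics/s5.png

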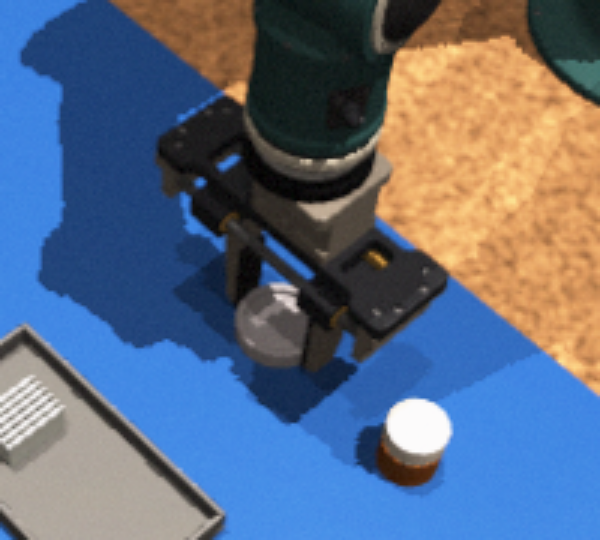

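>>> servo_tool:
  moves:
    - [[0,-1,0],0]
    - [[0,-2,0],0]
    - [[0,-2.5,0],0]
    - [[0,-2,0],0]
    - [[-1,0,0.6],0]
    - [[-2.3,0,1.3],0]
    - [[-3,0,1.7],0]
    - [[-3,0,1.7],0]
    - [[-3,0,1.7],0]
    - [[-3,0,1.7],0]
    - [[-3,0,1.7],0]
    - [[-3,0,1.7],0]
    - [[-2.5,0,1.5],0]
    - [[-1.5,0,0.8],0]
    - [[-0.6,0,0.4],0]
    - [[0,0,0],0]
    - [[0,0,0],0]
    - [[0,0,0],0]

```text
t: 18.55
eef_pos: [579.5, 261.2, 78.3]
orientation: [-0.499, 0.5, -0.5, 0.5]
ft_force: [0.6, -0.1, -1.2]
opening: 59.3
```

```bash
python3 go.py 580.2 262.8 7 -90; python3 -c "
from h import *
i=camera('top')[:,:,::-1]; cv2.imwrite('pics/t6.png',i)"
```

```text
t=18.6 pos=[579.5 261.2  78.3] jawyaw=-90.0 tilt=0.07 op=59.3 F=[ 0.6 -0.1 -1.2] q7=-2.11
 tool d cm=[-0.17  7.13  0.08] twist=-0.0
 after twist: x=-0.16 y=7.13 z=0.07
```

View pics/t6.png

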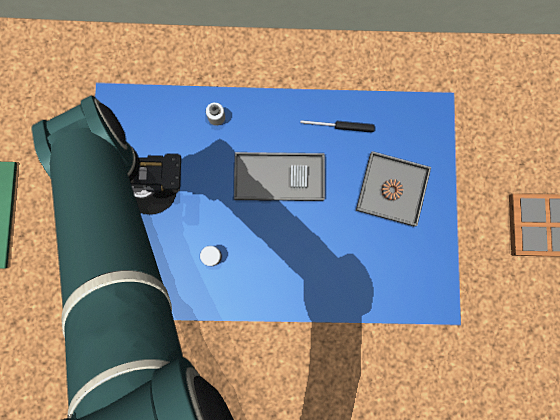

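The top view shows the heat sink at (299,177) and the choke at (392,189), both well inside their trays. I'll lower the stand onto the mat.

>>> servo_tool:
  moves:
    - [[-0.1,2,0.05],0]
    - [[0,2.5,0],0]
    - [[0,1.5,0],0]
    - [[0,0.5,0],0]
    - [[0,0.2,0],0]
    - [[0,0.1,0],0]
    - [[0,0,0],0]
    - [[0,0,0],0]

```text
t: 19.4
eef_pos: [580.9, 263.9, 11.4]
orientation: [0.501, -0.5, 0.5, -0.5]
ft_force: [-0.2, -0.2, -2.0]
opening: 59.0
```

```bash
python3 go.py 580.2 262.8 7 -90; python3 -c "
from h import *
i=camera('scene')[:,:,::-1]; cv2.imwrite('pics/s7.png',cv2.resize(i[240:400,270:450],None,fx=3,fy=3))"
```

```text
t=19.4 pos=[580.9 263.9  11.4] jawyaw=-90.0 tilt=0.08 op=59.0 F=[-0.2 -0.2 -2. ] q7=-2.12
 tool d cm=[ 0.11  0.44 -0.07] twist=0.0
 after twist: x=0.11 y=0.44 z=-0.07
```

View pics/s7.png

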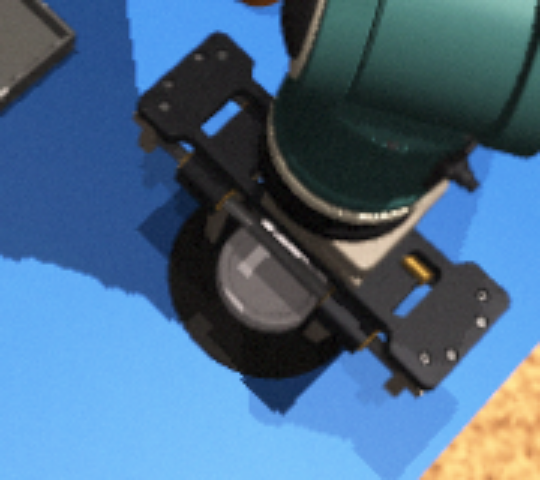

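>>> servo_tool:
  moves:
    - [[0.1,0.2,-0.05],0]
    - [[0,0.1,0],0]
    - [[0,0,0],0]
    - [[0,0,0],0]

```text
t: 19.85
eef_pos: [579.8, 262.6, 7.5]
orientation: [-0.5, 0.5, -0.5, 0.5]
ft_force: [-0.2, 0.2, -1.5]
opening: 58.9
```

>>> servo_tool:
  moves:
    - [[0,0.05,0],0]
    - [[0,0,0],0]
    - [[0,0,0],0]
    - [[0,0,0],0]

```text
t: 20.25
eef_pos: [579.9, 262.7, 7.1]
orientation: [0.5, -0.5, 0.5, -0.5]
ft_force: [0.2, 0.1, -0.3]
opening: 59.1
```

>>> servo_tool:
  moves:
    - [[0,0.05,0],0]
    - [[0,0,0],0]
    - [[0,0,0],0]

```text
t: 20.55
eef_pos: [579.9, 262.7, 7.0]
orientation: [0.5, -0.5, 0.5, -0.5]
ft_force: [-2.7, -1.3, 4.9]
opening: 59.2
```

>>> servo_tool:
  moves:
    - [[0,0,0],0]
    - [[0,0,0],0]
    - [[0,0,0],0]
    - [[0,0,0],0]
    - [[0,-0.5,0],0]
    - [[0,-2,0],0]
    - [[0,-3,0],0]
    - [[0,-3,0],0]
    - [[0,0,0],0]
    - [[0,0,0],0]
  gripper: 82

```text
t: 21.55
eef_pos: [580.3, 262.8, 92.5]
orientation: [0.501, -0.5, 0.5, -0.5]
ft_force: [0.5, -0.3, 0.1]
opening: 74.6
```

```bash
python3 go.py 362.6 270.6 92 -99.7
```

```text
t=21.6 pos=[580.3 262.8  92.5] jawyaw=-90.0 tilt=0.10 op=74.6 F=[ 0.5 -0.3  0.1] q7=-2.11
 tool d cm=[-8.000e-01  2.000e-02 -2.177e+01] twist=9.7
 after twist: x=2.90 y=0.05 z=-21.59
```

>>> servo_tool:
  moves:
    - [[0,0,-1.5],0]
    - [[0,0,0],4.8]
    - [[0,0,0],4.9]
    - [[0.3,0,-1.9],0]
    - [[0.5,0,-3.3],0]
    - [[0.5,0,-3.3],0]
    - [[0.5,0,-3.3],0]
    - [[0.5,0,-3.3],0]
    - [[0.4,0,-3.1],0]
    - [[0.2,0,-1.9],0]
    - [[0,0,0],0]
    - [[0,0,0],0]
    - [[0,0,0],0]
  gripper: 62
  grip_force: 20

```text
t: 22.85
eef_pos: [362.9, 267.6, 91.3]
orientation: [-0.456, 0.456, -0.54, 0.541]
ft_force: [0.4, -0.8, -0.6]
opening: 56.6
```

```bash
python3 go.py 362.6 270.6 4 -99.7; python3 -c "
from h import *
i=camera('scene')[:,:,::-1]; cv2.imwrite('pics/s8.png',i)
cv2.imwrite('pics/s8c.png',cv2.resize(i[290:380,310:410],None,fx=7,fy=6.5,interpolation=cv2.INTER_NEAREST))
i=camera('top')[:,:,::-1]; cv2.imwrite('pics/t8.png',i)"
```

```text
t=22.9 pos=[362.9 267.6  91.3] jawyaw=-99.7 tilt=0.01 op=56.6 F=[ 0.4 -0.8 -0.6] q7=-2.51
 tool d cm=[-0.29  8.73 -0.08] twist=-0.0
 after twist: x=-0.29 y=8.73 z=-0.08
```

View pics/s8.png

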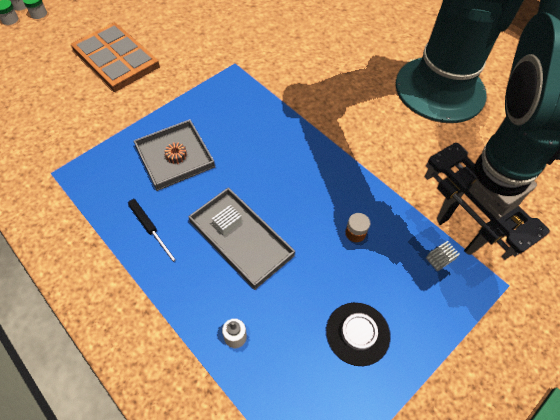

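View pics/s8c.png

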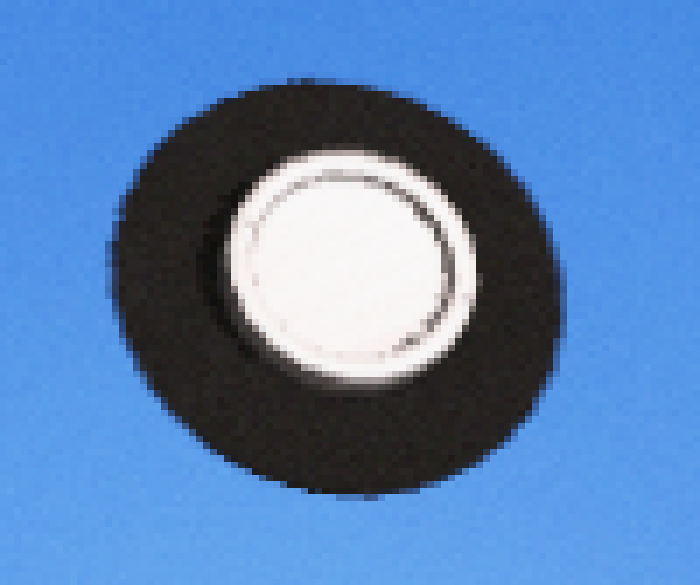

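View pics/t8.png

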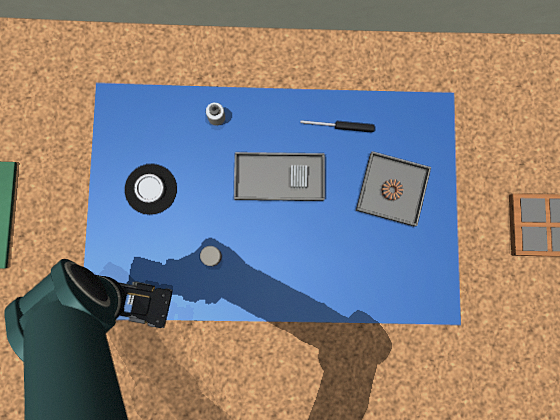

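The stand is on the mat in both views. I'll measure how well it is centred with ellipse fits.

```bash
cat > cen.py <<'E'
from h import *
def big(m,area):
    n,l,st,ce=cv2.connectedComponentsWithStats(m.astype(np.uint8)); 
    i=1+np.argmax(st[1:,4]); m=(l==i).astype(np.uint8)
    c,_=cv2.findContours(m,cv2.RETR_EXTERNAL,cv2.CHAIN_APPROX_NONE); c=max(c,key=cv2.contourArea)
    e=cv2.fitEllipse(cv2.convexHull(c) if area else c); return e
for n,f,b in [('scene','pics/s8.png',(310,290,410,380)),('top','pics/t8.png',(118,158,184,220))]:
    i=cv2.imread(f)[b[1]:b[3],b[0]:b[2]].astype(int)
    bl=i[...,0]; notblue=(i[...,0]-i[...,2])<60
    # hull of non-blue region = mat; bright = stand top
    e=big(notblue,1); br=big(i.min(2)>150,1)
    for nm,el,z in [('mat',e,3),('stand',br,19)]:
        u=np.array(el[0])+b[:2]; print(n,nm,u.round(1),np.round(el[1],1),w(n,[u],z).round(1)[0])
E
python3 cen.py
```

```text
scene mat [357.7 333.9] [60.5 66.6] [583.6 264.8   3. ]
scene stand [359.9 330.4] [33.4 36.7] [582.  264.6  19. ]
top mat [150.3 188.8] [50.3 52.4] [578.4 260.9   3. ]
top stand [148.3 187.6] [27.6 28.2] [578.2 261.6  19. ]
```

The stand is centred on the mat to about 1.5 mm. I'll grasp the second heat sink.

>>> servo_tool:
  moves:
    - [[-0.3,2,-0.1],0]
    - [[0,2.5,0],0]
    - [[0,2.5,0],0]
    - [[0,1,0],0]
    - [[0,0.5,0],0]
    - [[0,0.2,0],0]
    - [[0,0,0],0]
    - [[0,0,0],0]

```text
t: 23.75
eef_pos: [361.9, 271.3, 5.3]
orientation: [-0.457, 0.456, -0.54, 0.54]
ft_force: [-1.1, 0.3, 0.0]
opening: 57.0
```

>>> servo_tool:
  moves:
    - [[0,0,0],0]
    - [[0,0,0],0]
    - [[0,0,0],0]
    - [[0,0,0],0]
    - [[0,0,0],0]
    - [[0,0,0],0]
    - [[0,0,0],0]
  gripper: 15

```text
t: 24.45
eef_pos: [361.5, 271.0, 4.8]
orientation: [-0.456, 0.456, -0.54, 0.54]
ft_force: [-0.1, -0.8, 5.4]
opening: 31.8
```

```bash
python3 go.py 611 32 90 -90; python3 -c "
from h import *
i=camera('scene')[:,:,::-1]; cv2.imwrite('pics/s9.png',cv2.resize(i[150:310,360:560],None,fx=3,fy=3))"
```

```text
t=24.4 pos=[361.5 271.    4.8] jawyaw=-99.7 tilt=0.01 op=31.8 F=[-0.1 -0.8  5.4] q7=-2.54
 tool d cm=[19.37 -8.52 28.61] twist=-9.7
 after twist: x=23.90 y=-8.52 z=24.95
```

View pics/s9.png

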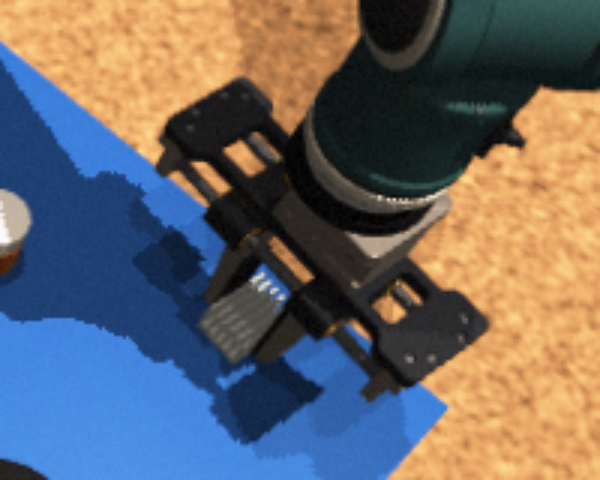

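>>> servo_tool:
  moves:
    - [[0,-1,0],0]
    - [[0,-2.5,0],0]
    - [[0,-3,0],0]
    - [[0,-2,0],0]
    - [[0,0,0],-4.8]
    - [[0,0,0],-4.9]
    - [[1.5,0,1.5],0]
    - [[2.6,0,2.7],0]
    - [[3,0,3.1],0]
    - [[3,0,3.1],0]
    - [[3,0,3.1],0]
    - [[3,0,3.1],0]
    - [[3,0,3.1],0]
    - [[2.6,0,2.8],0]
    - [[1.5,0,1.7],0]
    - [[0.7,0,0.8],0]
    - [[0,0,0],0]
    - [[0,0,0],0]
    - [[0,0,0],0]

```text
t: 26.4
eef_pos: [610.4, 33.9, 89.6]
orientation: [-0.501, 0.501, -0.5, 0.499]
ft_force: [0.6, 0.4, -0.8]
opening: 31.8
```

```bash
python3 go.py 611 32 8.8 -90
```

```text
t=26.4 pos=[610.4  33.9  89.6] jawyaw=-89.8 tilt=0.07 op=31.8 F=[ 0.6  0.4 -0.8] q7=-1.71
 tool d cm=[0.19 8.08 0.07] twist=0.2
 after twist: x=0.19 y=8.08 z=0.06
```

>>> servo_tool:
  moves:
    - [[0.1,2,0],0]
    - [[0,2.5,0],0]
    - [[0,2,0],0]
    - [[0,1,0],0]
    - [[0,0.3,0],0]
    - [[0,0.1,0],0]
    - [[0,0,0],0]
    - [[0,0,0],0]
    - [[0,0,0],0]

```text
t: 27.3
eef_pos: [612.1, 31.1, 11.3]
orientation: [0.501, -0.5, 0.5, -0.5]
ft_force: [0.9, -0.7, -1.1]
opening: 32.1
```

>>> servo_tool:
  moves:
    - [[0,0.05,0],0]
    - [[0,0,0],0]
    - [[0,0,0],0]
    - [[0,0,0],0]

```text
t: 27.7
eef_pos: [611.5, 31.0, 10.1]
orientation: [-0.5, 0.5, -0.5, 0.5]
ft_force: [-0.6, 0.0, -0.5]
opening: 32.0
```

>>> servo_tool:
  moves:
    - [[0,0.05,0],0]
    - [[0,0.05,0],0]
    - [[0,0,0],0]
    - [[0,0,0],0]

```text
t: 28.1
eef_pos: [611.5, 31.1, 9.0]
orientation: [-0.5, 0.5, -0.5, 0.5]
ft_force: [0.4, -0.4, 0.1]
opening: 31.7
```

>>> servo_tool:
  moves:
    - [[0,0.05,0],0]
    - [[0,0,0],0]
    - [[0,0,0],0]

```text
t: 28.4
eef_pos: [611.6, 31.1, 8.9]
orientation: [0.5, -0.5, 0.5, -0.5]
ft_force: [-0.9, -1.5, 3.0]
opening: 31.6
```

Contact at 3 N, so I'll release and go to the jar.

>>> servo_tool:
  moves:
    - [[0,0,0],0]
    - [[0,0,0],0]
    - [[0,0,0],0]
    - [[0,0,0],0]
    - [[0,-1,0],0]
    - [[0,-3,0],0]
    - [[0,-3.5,0],0]
    - [[0,-2.5,0],0]
    - [[0,0,0],0]
    - [[0,0,0],0]
  gripper: 50

```text
t: 29.4
eef_pos: [611.8, 31.0, 109.4]
orientation: [0.501, -0.5, 0.499, -0.5]
ft_force: [0.2, -0.3, -0.3]
opening: 46.1
```

```bash
python3 go.py 441 128.7 110 -90
```

```text
t=29.4 pos=[611.8  31.  109.4] jawyaw=-90.0 tilt=0.08 op=46.1 F=[ 0.2 -0.3 -0.3] q7=-1.71
 tool d cm=[ -9.78  -0.08 -17.07] twist=0.0
 after twist: x=-9.77 y=-0.06 z=-17.08
```

>>> servo_tool:
  moves:
    - [[-0.8,0,-1.5],0]
    - [[-1.7,0,-3],0]
    - [[-1.9,0,-3.3],0]
    - [[-1.9,0,-3.3],0]
    - [[-1.9,0,-3.3],0]
    - [[-1.3,0,-2.2],0]
    - [[-0.4,0,-0.5],0]
    - [[0,0,0],0]
    - [[0,0,0],0]
    - [[0,0,0],0]
  gripper: 80

```text
t: 30.4
eef_pos: [441.5, 129.1, 108.3]
orientation: [-0.5, 0.5, -0.5, 0.5]
ft_force: [0.2, -0.4, -0.3]
opening: 73.6
```

```bash
python3 go.py 441 128.7 12 -90;  python3 -c "
from h import *
i=camera('scene')[:,:,::-1]; cv2.imwrite('pics/s10.png',i)"
```

```text
t=30.4 pos=[441.5 129.1 108.3] jawyaw=-90.1 tilt=0.02 op=73.6 F=[ 0.2 -0.4 -0.3] q7=-1.98
 tool d cm=[ 0.04  9.63 -0.06] twist=-0.1
 after twist: x=0.04 y=9.63 z=-0.05
```

View pics/s10.png

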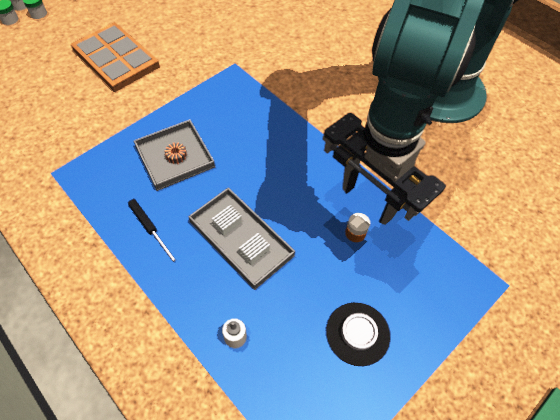

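Both heat sinks lie in the long tray at (228,220) and (253,248). I'll grasp the jar.

>>> servo_tool:
  moves:
    - [[0,2,-0.05],0]
    - [[0,2.5,0],0]
    - [[0,2.5,0],0]
    - [[0,1.6,0],0]
    - [[0,0.8,0],0]
    - [[0,0.2,0],0]
    - [[0,0,0],0]
    - [[0,0,0],0]

```text
t: 31.25
eef_pos: [440.7, 130.0, 13.2]
orientation: [0.501, -0.5, 0.5, -0.5]
ft_force: [-0.2, -0.1, -0.7]
opening: 73.5
```

>>> servo_tool:
  moves:
    - [[0,0,0],0]
    - [[0,0,0],0]
    - [[0,0,0],0]
    - [[0,0,0],0]
    - [[0,0,0],0]
    - [[0,0,0],0]
    - [[0,0,0],0]
    - [[0,0,0],0]
  gripper: 25

```text
t: 32.05
eef_pos: [440.0, 129.9, 12.7]
orientation: [-0.5, 0.5, -0.5, 0.5]
ft_force: [-0.2, -0.6, 2.7]
opening: 39.4
```

```bash
python3 go.py 580 262.8 72 -90;  python3 -c "
from h import *
i=camera('scene')[:,:,::-1]; cv2.imwrite('pics/s11.png',cv2.resize(i[130:290,280:480],None,fx=3,fy=3))"
```

```text
t=32.0 pos=[440.  129.9  12.7] jawyaw=-90.0 tilt=0.01 op=39.4 F=[-0.2 -0.6  2.7] q7=-2.01
 tool d cm=[-13.28  -5.93  14.01] twist=0.0
 after twist: x=-13.29 y=-5.93 z=14.00
```

View pics/s11.png

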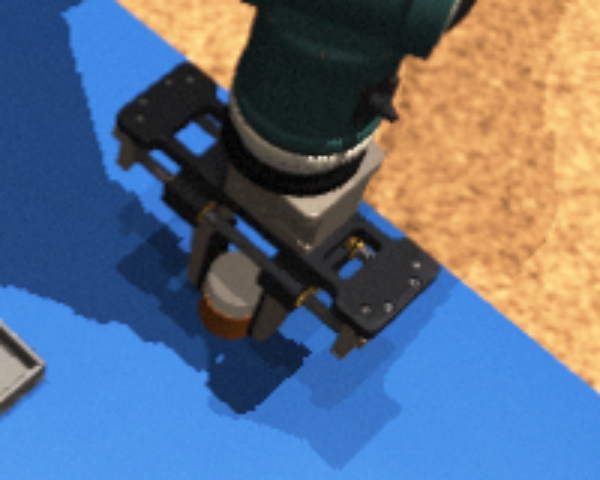

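The jar is held upright, with the opening reading 39.4 mm. I'll lift it and move over the stand.

>>> servo_tool:
  moves:
    - [[0,-0.7,0],0]
    - [[0,-1.5,0],0]
    - [[0,-2,0],0]
    - [[0,-1.5,0],0]
    - [[0,-0.5,0],0]
    - [[-0.8,0,0.8],0]
    - [[-1.6,0,1.7],0]
    - [[-2,0,2.1],0]
    - [[-2.1,0,2.2],0]
    - [[-2.1,0,2.2],0]
    - [[-2.1,0,2.2],0]
    - [[-1.5,0,1.6],0]
    - [[-0.8,0,0.8],0]
    - [[-0.3,0,0.3],0]
    - [[0,0,0],0]
    - [[0,0,0],0]
    - [[0,0,0],0]
    - [[0,0,0],0]

```text
t: 33.9
eef_pos: [578.7, 262.4, 74.8]
orientation: [-0.5, 0.5, -0.5, 0.5]
ft_force: [-0.9, -0.5, 0.4]
opening: 39.5
```

```bash
python3 go.py 579.4 262.8 25.7 -90
```

```text
t=33.9 pos=[578.7 262.4  74.8] jawyaw=-90.0 tilt=0.01 op=39.5 F=[-0.9 -0.5  0.4] q7=-2.11
 tool d cm=[-0.04  4.91  0.07] twist=0.0
 after twist: x=-0.04 y=4.91 z=0.07
```

>>> servo_tool:
  moves:
    - [[0,1,0.05],0]
    - [[0,1.5,0],0]
    - [[0,1,0],0]
    - [[0,0.4,0],0]
    - [[0,0,0],0]
    - [[0,0,0],0]
    - [[0,0,0],0]
    - [[0,0,0],0]

```text
t: 34.7
eef_pos: [579.7, 263.2, 36.1]
orientation: [0.5, -0.5, 0.5, -0.5]
ft_force: [0.6, 0.0, -1.2]
opening: 39.5
```

```bash
python3 go.py 579.4 262.8 25.7 -90;  python3 -c "
from h import *
i=camera('scene')[:,:,::-1]; cv2.imwrite('pics/s12.png',cv2.resize(i[270:390,300:450],None,fx=4,fy=4))"
```

```text
t=34.7 pos=[579.7 263.2  36.1] jawyaw=-90.0 tilt=0.05 op=39.5 F=[ 0.6  0.  -1.2] q7=-2.11
 tool d cm=[ 0.04  1.04 -0.03] twist=0.0
 after twist: x=0.04 y=1.04 z=-0.03
```

View pics/s12.png

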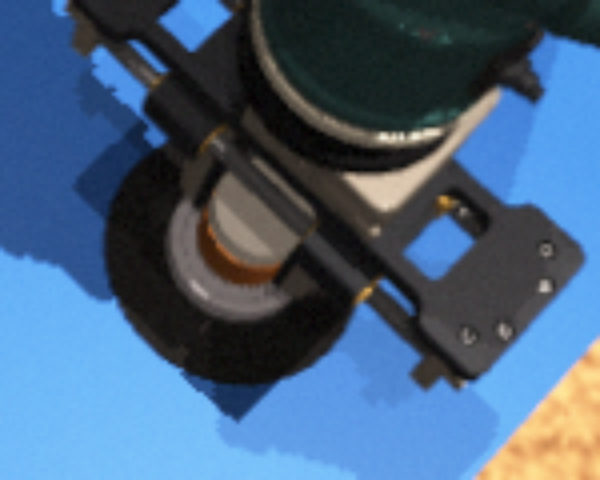

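The jar hovers over the recess near crop (245,225). I'll lower it slowly.

>>> servo_tool:
  moves:
    - [[0,0.3,0],0]
    - [[0,0.3,0],0]
    - [[0,0.2,0],0]
    - [[0,0,0],0]
    - [[0,0,0],0]
    - [[0,0,0],0]

```text
t: 35.35
eef_pos: [579.4, 263.1, 27.6]
orientation: [0.5, -0.5, 0.5, -0.5]
ft_force: [0.6, -0.3, -0.1]
opening: 39.5
```

>>> servo_tool:
  moves:
    - [[0,0.1,0],0]
    - [[0,0.05,0],0]
    - [[0,0,0],0]
    - [[0,0,0],0]

```text
t: 35.75
eef_pos: [579.3, 263.0, 26.0]
orientation: [-0.5, 0.5, -0.5, 0.5]
ft_force: [-0.2, -0.0, -0.2]
opening: 39.4
```

>>> servo_tool:
  moves:
    - [[0,0.05,0],0]
    - [[0,0,0],0]
    - [[0,0,0],0]
    - [[0,0,0],0]

```text
t: 36.15
eef_pos: [579.4, 263.0, 25.8]
orientation: [0.5, -0.5, 0.5, -0.5]
ft_force: [-0.5, -0.5, 2.4]
opening: 39.7
```

Contact at 25.8 mm, the height expected for the recess floor. I'll release.

>>> servo_tool:
  moves:
    - [[0,0,0],0]
    - [[0,0,0],0]
    - [[0,0,0],0]
    - [[0,0,0],0]
    - [[0,0,0],0]
    - [[0,-0.5,0],0]
    - [[0,-2,0],0]
    - [[0,-3,0],0]
    - [[0,-3,0],0]
    - [[0,-2,0],0]
    - [[0,0,-2],0]
    - [[0,0,-4],0]
    - [[0,0,-4],0]
    - [[0,0,-4],0]
    - [[0,0,-4],0]
    - [[0,0,-2],0]
    - [[0,0,0],0]
    - [[0,0,0],0]
  gripper: 72

```text
t: 37.95
eef_pos: [380.3, 263.2, 131.3]
orientation: [0.501, -0.5, 0.5, -0.5]
ft_force: [0.6, -0.2, -0.7]
opening: 66.0
```

```bash
python3 go.py 400 250 130;  python3 -c "
from h import *
i=camera('scene')[:,:,::-1]; cv2.imwrite('pics/s13.png',i)
j=camera('top')[:,:,::-1]; cv2.imwrite('pics/t13.png',j)
cv2.imwrite('pics/c13.png',np.hstack([cv2.resize(i[280:380,310:410],(400,400)),cv2.resize(j[138:238,100:200],(400,400))]))"
```

```text
t=38.0 pos=[380.3 263.2 131.3] jawyaw=-89.9 tilt=0.11 op=66.0 F=[ 0.6 -0.2 -0.7] q7=-2.31
 tool d cm=[1.32 0.13 1.97]
```

View pics/s13.png

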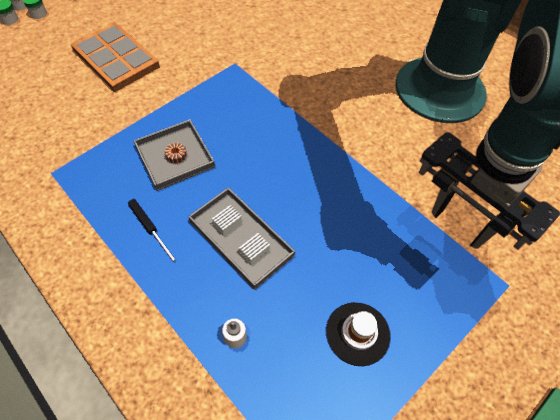

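View pics/t13.png

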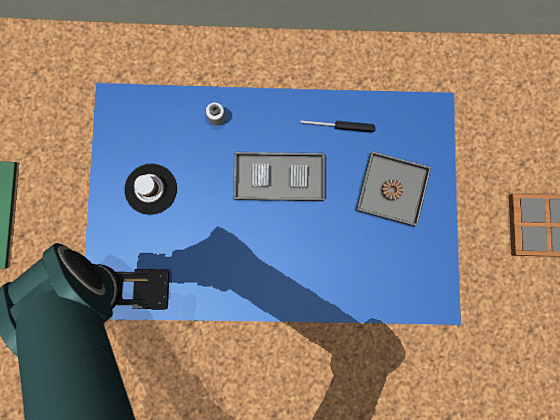

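View pics/c13.png

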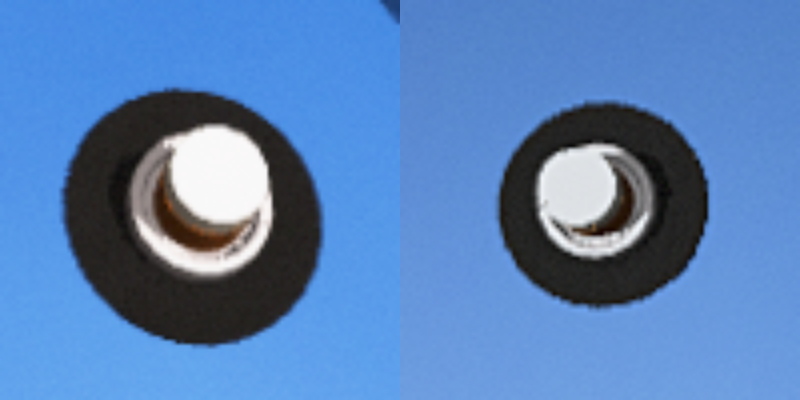

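```bash
python3 -c "
from h import *
print(w('scene',[(364.2,323.5)],58).round(1),w('top',[(143.8,184)],58).round(1))
print(sign_off())"
```

```text
[[582.5 264.7  58. ]] [[579.1 261.8  58. ]]
the job is handed in; nothing more can be done
None
```

The job is done and handed in at about 38 s, with everything placed as asked.

1. **Choke:** set down near the middle of the square tray.
2. **First heat sink:** set fins up in the long tray.
3. **Jar stand:** set down on the mat before the jar was touched.
4. **Second heat sink:** set fins up in the long tray, beside the first.
5. **Flux jar:** lowered upright into the stand's recess.

Every piece was lowered until light contact, at most about 5 N upward on the tool, before the gripper opened.

**Last checks:**
- **Stand:** ellipse fits put it 0.7 mm (top camera) and 1.6 mm (scene camera) off the mat's centre.
- **Jar:** it touched down at the height expected for the recess floor. Assuming the lid is at its upright height of 58 mm, it lies within about 1 mm of the stand's centre in each camera, so the jar stands upright in the recess.
- **Trays:** by eye in both final pictures, the choke and both heat sinks lie flat inside their trays.
- **Bystanders:** the dropper bottle and the screwdriver look unmoved in both views.
- **Gripper:** it was clear of everything at hand-in.

**One disagreement:** the two cameras differ from each other by about 2–5 mm in absolute position. I used their mean, and where the stand came to rest agreed with the arm's own reading to within 0.5 mm.

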